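Clamp a rubber stopper in the boring vice

TASK

Get the rubber stopper ready for boring out: stand it upright, narrow end down, on the bed of the small vice between its open jaws, then fit the key fully home on the square end of the vice's spindle and turn it clockwise until the jaw grips the stopper firmly. Then lift the key off and put it back on its stand, square on the post and fully down, leaving the stopper clamped and the other loose things on the bench where they were.

Things in the scene. Friction and masses are not known exactly. Their poses are not given: they have to be found in the camera images.
- stopper: Tapered reddish rubber stopper, 33 mm diameter at the top and 27 at the bottom, 27 mm high, a small hole in its top. It starts upright, narrow end down, on the bench. Origin at the centre of its underside, z up through the stopper.
- vice: Small grey vice fixed to the bench: plate 76 x 172 mm, 12 mm thick (y -116 to +56 mm), fixed V jaw near its +y end, sliding jaw, and upright spindle near its -y end. Origin on the bench under vice_seat; y along the jaw's travel towards the V jaw, z up. Jaws 26 mm wide, tops 26 mm above the bench; block behind the V jaw 36 mm wide, 30 high; jaw guide (y -47 to -33) 36 mm wide, 34 high.
- vice_seat (a point): Point on top of the base plate, 12 mm above the bench, where the centre of the stopper's underside belongs; axes as the vice. Here the stopper has about 4 mm clearance to the V jaw and at least as much to the open sliding jaw, which in closing pushes it 4 mm towards +y into the V.
- vice_jaw: The sliding steel jaw; it moves along the vice's +y to grip, and is driven only by the cam on the spindle (it follows the spindle's angle).
- spindle (a joint): Angle of the spindle (rad): grows clockwise as seen from above, closing the jaw; starts open between -0.6 and -0.15, touches the stopper at about 0.75 and can go to 1.2. It is stiff (0.2 N m) and stays where it is left.
- spindle_seat (a point): Point on the spindle's axis, 76 mm from vice_seat towards the vice's -y, on top of the round collar, 34 mm above the bench, where the key's underside rests when home. The square above it is 16 mm across flats, 24 mm long with a 3 mm chamfer (top 58 mm above the bench). Turns with the spindle: x and y are square to the flats, z up.
- key: Key, 60 mm high, standing upright: steel hub 31 x 31 mm, 0 to 34 mm high, with a blind square socket in its underside (17.5 mm across flats, 28 deep, chamfered mouth); on it a grey flat bar handle with round ends 84 mm long (along x), 13 thick (along y), from 34 to 60 mm. Origin at the centre of the underside, z up; socket flats square to x and y. Starts on its stand, at any yaw.
- stand_seat (a point): Centre of the top of the key stand's base, 12 mm above the bench, where the key's underside rests. The stand is a steel disc 68 mm in diameter fixed to the bench with a round post, 13 mm in diameter and 22 mm high, that goes into the key's socket; z up.
- beaker: Clear plastic beaker 55 mm in diameter and 70 mm high; a bystander, not to be moved.
- blue_cap: Blue screw cap 48 mm in diameter and 22 mm high; a bystander, not to be moved.
- tweezers: Steel forceps, 135 mm long; a bystander, not to be moved.
- marker: Marker pen, 135 mm long; a bystander, not to be moved.
- scoop_spatula: Thin steel spatula, 179 mm long; a bystander, not to be moved.
Mind the look-alikes: they are no part of the job. Leave any red look-alike of the vice alone. Leave any red look-alike of the key alone.

How it is judged:
By the outcome, as a careful person would: the job done as asked, in the order asked, and still so for the second after the job is handed in, with the robot touching nothing.
It also fails if it takes over 64 s, if anything falls off the work surface, if the arm or the gripper's body presses on something with over 40 N, if the wrist force passes 120 N, or if a joint passes its speed limit or range.

ROBOT

A 6-joint arm with a two-finger parallel gripper is mounted at the origin on a cart in front of the work surface, level with it; the furniture and walls round the work are solid. World frame = base frame: x ahead of the robot, y to its left, z up, the work surface at z = 0. Lengths are in m, angles in rad, forces in N, time in s.
With the tool pointing down it reaches from about 0.275 to 0.875 m from the base axis. Payload 12.5 kg.
Tool frame: the origin (TCP) lies at the very end of the fingers, on their centre line; the grasp point (between the pads) lies 19 mm behind it; z points along the fingers, y is the line along which they close (so a half turn about z gives the same grasp; the last joint's range is limited). The gripper opens to 85 mm and grips with 20 to 120 N. Pads are 22 mm wide; open, the fingers measure 114 mm over their backs; the gripper's body (76 mm by 85 mm) begins 54 mm behind the grasp point. The pads swing forward as they close: fully open they stand 13 mm farther back than shut.
Start: joints at [-1.381, 0.351, 1.652, -0, 1.139, -0.085], TCP at [0.149, -0.529, 0.231] pointing down, gripper open.
Joint ranges: [-2.75, 2.75], [-0.79, 2.1], [0.01, 2.65], [-1.57, 4.71], [0.07, 3.14], [-2.87, 2.87]. Speed limits (rad/s): [2.22, 2.22, 2.79, 3.14, 3.14, 3.14].

INTERFACE

Orientations are given as a 3x3 rotation matrix whose columns are the frame's x, y, z axes.
In Python, from bench import manip gives the robot as it stands. Calls block until the motion is done:
- manip.move_ptp(position, orientation): joint-space move of the TCP to a pose.
- manip.move_l(position, attitude=None, max_speed=0.15): straight line of the TCP; attitude=None keeps the orientation; max_speed is the mean speed in m/s.
- manip.move_j(angles): joint-space move.
- manip.set_gripper(opening, effort=None): opening from 0.0 (shut) to 1.0 (fully open); effort is the grip in N (None keeps the last); returns when the fingers have stopped.
- manip.dwell(seconds).
- manip.inverse_kinematics(position, orientation): joint angles nearest the present ones, or None.
- manip.grab_frame(name): name is "scene" or "top"; returns (picture, depth): 480x640x3 uint8, red, green, blue; 480x640 float32, m along the optical axis (not along the pixel's ray), 0 where there is no reading.
- manip.get_calibration(name): a dict with "camera_matrix" (3x3 intrinsics, pixels), "k1" (the pictures are not rectified: a ray, as slopes to the right and down, at radius r is drawn at 1 + k1 r^2 times it, then the intrinsics apply), "R" (3x3) and "t" (3): a world point X has camera coordinates R X + t. Camera axes: x right, y down, z forward; pixel columns grow to the right and rows downward; lengths in m; the calibration is good to about 2 mm. A picture is of the moment at which its call begins. get_calibration takes no time and is no camera call.
A pose or a line that the arm cannot do raises manip.Unreachable and nothing moves.
- manip.sign_off(): hands the job in; it is judged then, once.
Trained networks look in the newest picture that a camera, given by its name, has taken for a name from the list of things; names that differ only in an ending like _2 or _b are one class to them, and where a whole thing is asked for, a point or a joint stands for the part that bears it (a point fixed in the world has none). Each returns a list of dicts, best first, with "confidence" (0 to 1); they miss things now and then, are a little off and sometimes report something else, mostly with a low value. They report only what shows in the picture. A call takes as long as a camera call. They do not tell look-alikes from the thing itself.
- manip.look_for(camera, name): "at" ([x, y, z] in m, in world coordinates, good to about 4 mm: the middle of the surface that is visible of it).
Readings, each from a call of its own:
- manip.current_time(): time.
- manip.current_qpos(): joint angles.
- manip.current_joint_vel(): joint speeds.
- manip.current_joint_torque(): joint torques, N m.
- manip.current_ee_pos(): TCP position.
- manip.current_tcp_rot(): TCP orientation.
- manip.current_force(): force on the tool from outside, world axes, zero at the start.
- manip.current_ft_torque(): the same for the moment, N m.
- manip.current_grip_width(): opening from 0.0 (shut) to 1.0 (fully open).
- manip.current_grip_force(): force on a finger pad.
Only numpy, scipy, OpenCV 4.12 (cv2) and the standard library are available. Lean on these libraries where they do the work, as an engineer would, in place of code of your own. Each camera call takes 0.05 s, during which the arm holds its last target. There are 200 camera calls.

## Working session

There is one attempt and no reset: what is moved stays moved. The work goes in short steps, each a Python script; the robot and the scene stay as the last script left them, time stands still between calls to the robot, and variables do not carry over. Pictures are saved under pics/ and viewed, at most 10 in all, crops included, and the job is handed in when it is done.

```bash
ls; mkdir -p pics; cat > h.py <<'E'
import numpy as np, cv2
from bench import manip as m
def snap(c,fn=None):
    p,d=m.grab_frame(c)
    np.savez(f'pics/{c}.npz',p=p,d=d)
    if fn: cv2.imwrite('pics/'+fn,p[:,:,::-1])
    return p,d
def cloud(c,d):
    k=m.get_calibration(c);K=k['camera_matrix'];h,w=d.shape
    u,v=np.meshgrid(np.arange(w),np.arange(h))
    x=np.stack([(u-K[0][2])/K[0][0],(v-K[1][2])/K[1][1]],-1)
    y=x.copy()
    for _ in range(10): y=x/(1+k['k1']*(y**2).sum(-1,keepdims=True))
    P=np.concatenate([y,np.ones((h,w,1))],-1)*d[...,None]
    return (P-np.array(k['t']))@np.array(k['R'])
def proj(c,X):
    k=m.get_calibration(c);K=np.array(k['camera_matrix']);p=np.array(k['R'])@np.array(X)+k['t'];y=p[:2]/p[2]
    y=y*(1+k['k1']*(y@y));return K[:2,:2]@y+K[:2,2]
def down(yaw): # tool y axis at angle yaw in world
    y=np.array([np.cos(yaw),np.sin(yaw),0]);z=np.array([0,0,-1.])
    return np.stack([np.cross(y,z),y,z],1)
E
python3 - <<'E'
from h import *
for c in('scene','top'):
    snap(c,c+'0.png');k=m.get_calibration(c);print(c,-np.array(k['R']).T@k['t'],np.array(k['R'])[2])
    for n in('stopper','vice','vice_jaw','spindle','key','stand_seat','beaker','blue_cap'):
        for r in m.look_for(c,n): print(n,np.round(r['at'],3),round(r['confidence'],2),proj(c,r['at']).round())
print(m.current_time())
E
```

```text
pics
scene [-0.11024408  0.84747651  0.75690067] [ 0.536257   -0.62514622 -0.56711607]
stopper [ 0.543 -0.244  0.026] 0.66 [398. 199.]
vice [0.505 0.065 0.015] 0.94 [335. 263.]
vice [0.4   0.434 0.007] 0.81 [248. 390.]
vice_jaw [0.402 0.426 0.025] 0.59 [250. 379.]
vice_jaw [0.506 0.069 0.016] 0.57 [334. 263.]
spindle [0.412 0.384 0.028] 0.72 [263. 362.]
spindle [0.517 0.018 0.029] 0.55 [344. 246.]
key [0.42  0.257 0.042] 0.69 [307. 316.]
key [0.547 0.286 0.054] 0.68 [248. 291.]
stand_seat [0.536 0.293 0.011] 0.95 [251. 312.]
stand_seat [0.509 0.065 0.015] 0.42 [334. 262.]
beaker [0.65  0.188 0.045] 0.73 [248. 253.]
blue_cap [0.369 0.142 0.021] 0.71 [365. 304.]
blue_cap [ 0.65  -0.189  0.014] 0.4 [353. 198.]
top [0.39054761 0.05791006 1.49647093] [ 0.09696697  0.0118595  -0.99521694]
stopper [ 0.543 -0.254  0.027] 0.48 [434. 230.]
stopper [0.515 0.055 0.012] 0.39 [319. 245.]
vice [0.407 0.422 0.012] 0.8 [185. 288.]
vice_jaw [0.405 0.409 0.025] 0.52 [188. 289.]
vice_jaw [0.516 0.04  0.026] 0.49 [325. 243.]
spindle [0.415 0.378 0.029] 0.73 [199. 285.]
spindle [0.513 0.015 0.027] 0.62 [334. 244.]
key [0.548 0.28  0.075] 0.6 [232. 232.]
key [0.424 0.248 0.059] 0.55 [246. 280.]
stand_seat [0.54  0.278 0.012] 0.65 [236. 238.]
stand_seat [0.516 0.012 0.021] 0.33 [335. 243.]
beaker [0.667 0.184 0.018] 0.73 [270. 190.]
blue_cap [0.371 0.132 0.021] 0.74 [292. 299.]
0.9
```

View pics/top0.png

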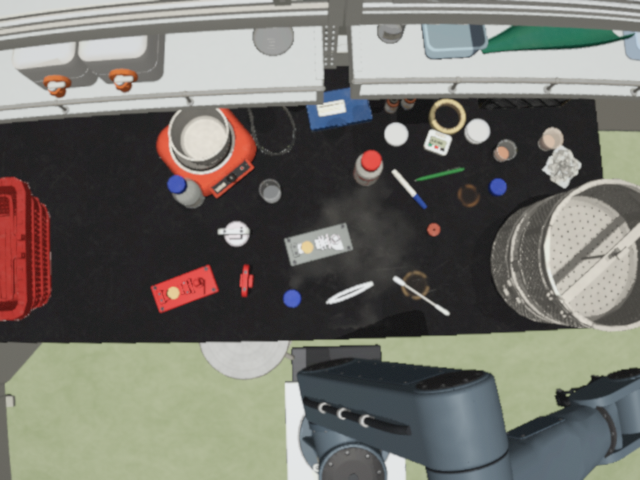

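View pics/scene0.png

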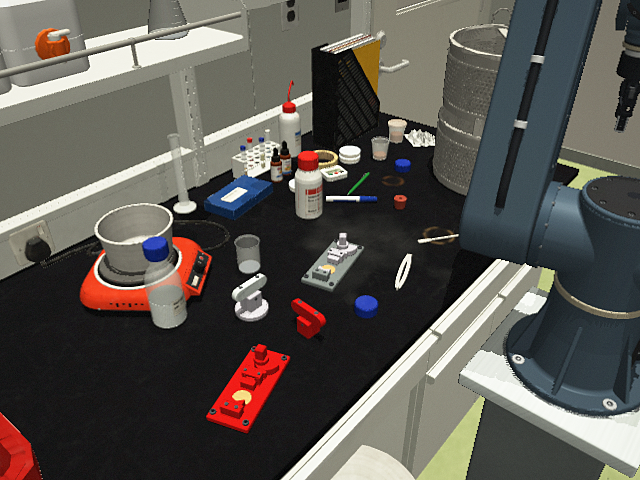

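The top view shows these candidates:
- **Stopper:** only the red one at (433,230).
- **Vice:** the grey one at (319,244). The red look-alike is at (185,289).
- **Key:** the grey one on its stand at (236,234). The red look-alike is at (246,280).

I choose the grey vice and key. Next I measure from depth and check with a crop.

```bash
cat > meas.py <<'E'
from h import *
def sel(c,ctr,r,z0,z1):
    f=np.load(f'pics/{c}.npz');P=cloud(c,f['d']);ok=(f['d']>0)&(np.hypot(P[...,0]-ctr[0],P[...,1]-ctr[1])<r)&(P[...,2]>z0)&(P[...,2]<z1)
    return P[ok],f['p'][ok]
def rect(P):
    (c,s,a)=cv2.minAreaRect((P[:,:2]*1000).astype(np.float32)); return np.round(c,1),np.round(s,1),round(a,1)
E
python3 - <<'E'
from meas import *
for c in('scene','top'):
    P,_=sel(c,(.54,-.25),.05,-.01,.05);print(c,'bench z',np.median(P[P[:,2]<.008][:,2]))
    for n,ctr,r,z0,z1 in [('stopper',(.54,-.25),.04,.022,.032),('plate',(.51,.06),.12,.007,.07),('plateonly',(.51,.06),.12,.007,.016),('spin',(.513,.015),.03,.045,.07),('guideetc',(.51,.06),.12,.028,.04),('key',(.547,.28),.06,.05,.07),('stand',(.547,.28),.06,.007,.016)]:
        P,_=sel(c,ctr,r,z0,z1)
        if len(P)>3: print(n,len(P),P.mean(0).round(4),np.median(P[:,2]).round(4),rect(P))
f=np.load('pics/top.npz')['p'][:,:,::-1];g=np.load('pics/scene.npz')['p'][:,:,::-1]
a=cv2.resize(f[210:280,220:360],(800,400),interpolation=cv2.INTER_CUBIC)
b=cv2.resize(g[225:325,225:375],(300,200),interpolation=cv2.INTER_CUBIC)
b=cv2.resize(g[225:325,225:375],(800,533),interpolation=cv2.INTER_CUBIC)
cv2.imwrite('pics/ca.png',a);cv2.imwrite('pics/cb.png',b)
E
```

```text
scene bench z -0.00044022311545286206
stopper 73 [ 0.5427 -0.2486  0.0257] 0.0257 (array([ 542.1, -249. ]), array([30.7, 32.1]), 33.1)
plate 1672 [0.5073 0.07   0.0181] 0.013 (array([514.3,  58.8]), array([ 78.9, 177.4]), 12.4)
plateonly 1019 [0.5054 0.077  0.0114] 0.0113 (array([514.3,  58.8]), array([ 78.9, 177.4]), 12.4)
spin 55 [0.5235 0.0178 0.0531] 0.0552 (array([525.2,  15.8]), array([13.6, 17.2]), 38.3)
guideetc 212 [0.5125 0.0644 0.0314] 0.031 (array([510.9,  67.2]), array([ 41.8, 134.2]), 8.5)
key 316 [0.5459 0.2848 0.0611] 0.0613 (array([549.6, 281.1]), array([85., 17.]), 89.0)
stand 352 [0.5399 0.2889 0.0111] 0.011 (array([542.7, 285.9]), array([65.6, 55.6]), 54.4)
top bench z 0.0008974634769854536
stopper 100 [ 0.5444 -0.2526  0.0277] 0.0281 (array([ 544.2, -252.3]), array([31.5, 30. ]), 87.8)
plate 1859 [0.5146 0.0571 0.0172] 0.0139 (array([514. ,  60.7]), array([222.9, 234.2]), 51.6)
plateonly 1204 [0.5144 0.0588 0.0118] 0.012 (array([514. ,  60.7]), array([222.9, 234.2]), 51.6)
spin 41 [0.5257 0.012  0.0572] 0.0568 (array([526.1,  11.4]), array([14.9, 16.8]), 42.5)
guideetc 237 [0.5127 0.0585 0.032 ] 0.0315 (array([513.5,  62.2]), array([ 45. , 133.5]), 7.6)
key 80 [0.5489 0.2756 0.0643] 0.0654 (array([546.5, 277.4]), array([81.9, 22. ]), 88.3)
stand 247 [0.5475 0.2762 0.0117] 0.0117 (array([545.5, 278.9]), array([ 86.8, 110.8]), 76.2)
```

View pics/ca.png

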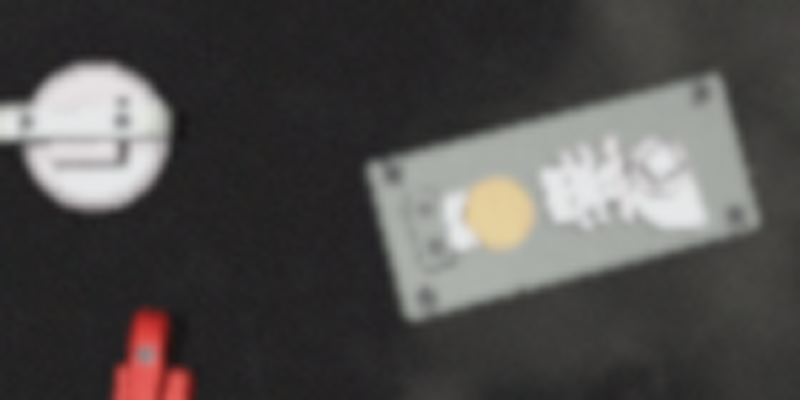

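View pics/cb.png

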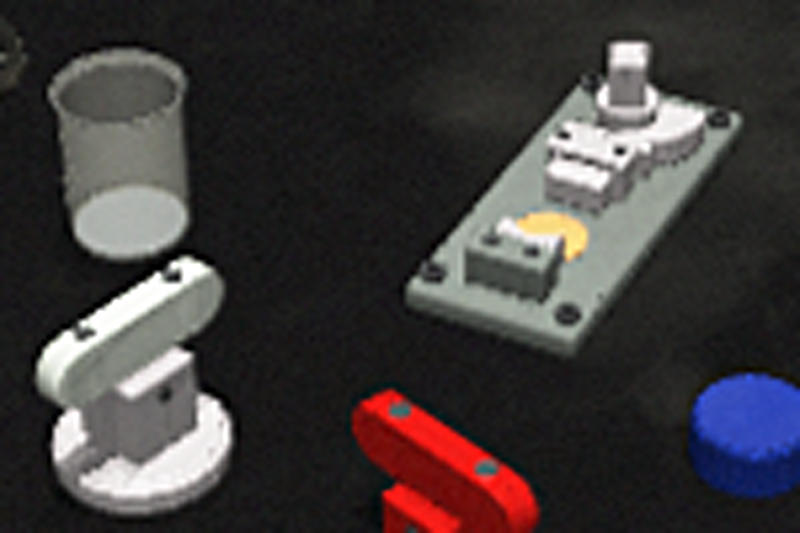

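The top crop shows the vice spindle at right (660,155), the V jaw and yellow seat disc at left (500,212), and the grey key on its stand at (95,135). The scene crop confirms the grey square at (628,70) and the grey key at (130,350); the red key is separate. Next I fit silhouettes and faces for accuracy.

```bash
cat > fit.py <<'E'
from meas import *
from scipy.optimize import minimize, least_squares
def projN(c,X):
    k=m.get_calibration(c);K=np.array(k['camera_matrix']);p=X@np.array(k['R']).T+k['t'];y=p[:,:2]/p[:,2:]
    y=y*(1+k['k1']*(y**2).sum(1,keepdims=True));return y@K[:2,:2].T+K[:2,2]
def box(x0,x1,y0,y1,z0,z1): return np.array([[x,y,z] for x in(x0,x1) for y in(y0,y1) for z in(z0,z1)])/1000
def cyl(r,z0,z1,cx=0): 
    t=np.linspace(0,2*np.pi,40,0);return np.array([[cx+r*np.cos(a),r*np.sin(a),z] for a in t for z in(z0,z1)])/1000
VICE=[box(-38,38,-116,56,0,12)]
def world(B,q): 
    c,s=np.cos(q[2]),np.sin(q[2]);return B@np.array([[c,s,0],[-s,c,0],[0,0,1]])+[q[0],q[1],0]
S=8
def sil(cam,B,org,sh):
    im=np.zeros((sh[0]*S,sh[1]*S),np.uint8)
    for b in B:
        p=(projN(cam,b)-org+.5)*S
        cv2.fillConvexPoly(im,cv2.convexHull((p*16).astype(np.int32).reshape(-1,1,2)),255,shift=4)
    return cv2.resize(im,(sh[1],sh[0]),interpolation=cv2.INTER_AREA)/255.
def fit(cam,img,parts,q0,bg=35,fg=140,pad=8,ign=None):
    """parts(q)->list of world hulls; img gray; soft mask"""
    uv=np.concatenate([projN(cam,b) for b in parts(q0)]);o=np.floor(uv.min(0)).astype(int)-pad;e=np.ceil(uv.max(0)).astype(int)+pad
    g=img[o[1]:e[1],o[0]:e[0]].astype(float);t=np.clip((g-bg)/(fg-bg),0,1)
    w=np.ones_like(t)
    if ign is not None: w=1-sil(cam,ign(q0),o,t.shape); w=w>.99
    f=lambda d:(w*(sil(cam,parts(np.array(q0)+d*sc),o,t.shape)-t)**2).sum()
    sc=np.array([.004,.004,.05,.1][:len(q0)])
    n=len(q0);r=minimize(f,np.zeros(n),method='Nelder-Mead',options=dict(initial_simplex=np.vstack([np.zeros(n),np.eye(n)])-.3,xatol=.01,fatol=.01,maxiter=300))
    return np.array(q0)+r.x*sc,r.fun,f(np.zeros(n))
E
cat > run.py <<'E'
from fit import *
D={}
for c in('scene','top'):
    fr=[m.grab_frame(c) for _ in range(10)]
    d=np.stack([f[1] for f in fr]);d=np.where(d>0,d,np.nan)
    D[c]=(np.mean([f[0] for f in fr],0).astype(np.uint8),np.nan_to_num(np.nanmedian(d,0)));print(c,'depth std',np.nanmedian(np.nanstd(d,0)))
    np.savez(f'pics/{c}.npz',p=D[c][0],d=D[c][1])
spin=lambda q:[world(box(-40,40,-12,12,12.5,62)+[0,-.076,0],q)]
key=lambda q:[world(b,q) for b in(box(-15.5,15.5,-15.5,15.5,12,46),np.vstack([cyl(6.5,46,72,35.5),cyl(6.5,46,72,-35.5)]))]
stand=lambda q:[world(cyl(34,0,12),q)]
ks=lambda q:key(q)+stand(q)
stop=lambda q:[world(np.vstack([cyl(13.5,0,0.1),cyl(16.5,26.9,27)]),[*q,0])]
for c in D:
    p=D[c][0];g=p.max(2);k=np.hypot(*(projN(c,np.array([[.514,.06,0]]))[0]-0))
    print(c,'vice',fit(c,g,lambda q:[world(VICE[0],q)],[.508,.09,.21],ign=spin if c=='scene' else None))
    print(c,'key+stand',fit(c,g,ks,[.546,.281,-.02+np.pi/2],fg=200))
    print(c,'stopper',fit(c,p[:,:,0],stop,[.5435,-.2505]))
    P,_=sel(c,(.525,.014),.02,.038,.060);print('spin pts',len(P))
    def res(q):
        a=np.abs((P[:,:2]-q[:2])@np.array([[np.cos(q[2]),-np.sin(q[2])],[np.sin(q[2]),np.cos(q[2])]]))-.008
        az=np.abs(P[:,2]-.0575-q[3]); s=np.maximum(a.max(1),-.008)
        return np.where(az<np.abs(s),az,s)
    for y0 in(.2,.4,.6,.8):
        r=least_squares(res,[.525,.014,y0,0],loss='soft_l1',f_scale=.001);print(r.x.round(4),r.cost*1e6)
E
python3 run.py; python3 -c "
from h import *;print(m.current_time())"
```

```text
scene depth std 0.0019870063
top depth std 0.0026583136
scene vice (array([0.51099663, 0.08046828, 0.26449456]), np.float64(253.62008489670376), np.float64(338.17791430297603))
scene key+stand (array([0.55034545, 0.28017788, 1.59091023]), np.float64(336.8646219349837), np.float64(429.82862039711364))
scene stopper (array([ 0.54345442, -0.25092888]), np.float64(26.729964770221812), np.float64(27.121642696294202))
spin pts 71
[ 5.271e-01  1.460e-02  6.153e-01 -3.000e-04] 15.337051438287599
[ 5.256e-01  1.330e-02  6.733e-01 -2.000e-04] 13.052248045429385
[ 5.256e-01  1.330e-02  6.733e-01 -2.000e-04] 13.052248045766385
[ 5.256e-01  1.330e-02  6.733e-01 -2.000e-04] 13.05224804543316
top vice (array([0.51008496, 0.08693112, 0.23100275]), np.float64(134.04554449230673), np.float64(204.48222928387042))
top key+stand (array([0.55240835, 0.27872017, 1.52248501]), np.float64(12.215988891748564), np.float64(117.31665786522032))
top stopper (array([ 0.5460536 , -0.25304307]), np.float64(9.581299186341203), np.float64(23.63572880132445))
spin pts 38
[0.5265 0.0133 0.0414 0.0006] 13.569263990866133
[5.255e-01 1.460e-02 4.298e-01 4.000e-04] 15.405381805503222
[0.5264 0.012  0.5631 0.0007] 10.437028948486029
[0.5264 0.012  0.5632 0.0007] 10.437028903656495
1.9
```

```bash
cat > run2.py <<'E'
from fit import *
exec(open('run.py').read().split("spin=lambda")[1].join(["spin=lambda",""]).split("for c in D")[0])
for c in('scene','top'):
    p=np.load(f'pics/{c}.npz')['p'];g=p.min(2)
    v=cv2.morphologyEx(g,cv2.MORPH_CLOSE,np.ones((5,5)))
    uv=projN(c,np.array([[.55,.06,.012],[.515,.13,.012],[.45,.06,0]]));print([g[int(b),int(a)] for a,b in uv])
    for fg in(90,120): print(c,'vice',fit(c,v,lambda q:[world(VICE[0],q)],[.51,.085,.235],bg=50,fg=fg,pad=5,ign=spin if c=='scene' else None))
    for fg in (120,170): print(c,'key',fit(c,v,ks,[.551,.280,-.02+np.pi/2],bg=45,fg=fg,pad=2))
for c in('scene',):
    # width-based spindle fit in scene: prism silhouettes vs. edges
    p=np.load(f'pics/{c}.npz')['p'];P=cloud(c,np.load(f'pics/{c}.npz')['d'])
    u,w=projN(c,np.array([[.5265,.0133,.058]]))[0].astype(int);print(u,w)
    print(p[w-4:w+14,u-8:u+9].mean(2).astype(int))
E
python3 run2.py
```

```text
[np.uint8(39), np.uint8(80), np.uint8(35)]
scene vice (array([0.5111189 , 0.0832435 , 0.25268429]), np.float64(70.16920343137255), np.float64(86.79389009034986))
scene vice (array([0.51216751, 0.08070558, 0.25395004]), np.float64(97.58749578262677), np.float64(131.89785992828504))
scene key (array([0.55059692, 0.27969115, 1.58693021]), np.float64(159.08895532487506), np.float64(167.22335594002305))
scene key (array([0.55152336, 0.27921883, 1.64483388]), np.float64(240.8909633156478), np.float64(255.2320641230296))
[np.uint8(152), np.uint8(154), np.uint8(58)]
top vice (array([0.51005382, 0.0869215 , 0.22839985]), np.float64(157.78918420799693), np.float64(165.12210231641677))
top vice (array([0.51033706, 0.08676129, 0.22810045]), np.float64(49.55889422435641), np.float64(65.00379124198699))
top key (array([0.5523979 , 0.27872479, 1.53174662]), np.float64(25.177852825836215), np.float64(36.06630803537101))
top key (array([0.55251387, 0.27886469, 1.53729607]), np.float64(8.188758120722799), np.float64(21.639952584390617))
342 233
[[ 41  42  40  42  43  44  45  45  46  49  48  48  48  48
[... 521 characters left out ...]
 38  33  18 137 189 172 166 178 190 183  83  35  41  45  45]
 [ 35  53  47  32  16 114 129 103  97 120 131 118  61  36  39  42  41]
 [ 81  43  26  79  58 115 120 112 103 119 123 116  60  31  33  36  35]
 [ 86  66  35  75 126 119 120 120 114 122 125 113  93  30  25  32  34]
 [ 64  43  27 106 239 142 116 118 118 122 124 105 200 132  36  24  31]
 [135  83  64 226 246 136 115 118 117 122 122 106 223 242 125  61  31]
 [156 141 110 253 254 138 112 115 115 121 120 107 216 254 165 127 123]
 [152 155 124 214 242 132 105 106 106 112 111 100 213 246 173 204 215]
 [151 153 129 125 173 194 203 199 195 197 196 196 223 167 195 243 244]
 [151 153 166  94 110 153 162 186 192 190 191 162 157  84 200 242 239]]
```

```bash
python3 - <<'E'
from fit import *
for c in('scene','top'):
    f=np.load(f'pics/{c}.npz');P=cloud(c,f['d']);p=f['p'].astype(int)
    b=(f['d']>0)&(P[...,1]<-.3)&(P[...,1]>-.9)&(P[...,2]>.04)&(P[...,0]>.22)&(P[...,0]<.75)
    Q=P[b];print(c,'basket min/max pct',np.percentile(Q,[1,99],0).round(3).tolist())
    y=(f['d']>0)&(np.hypot(P[...,0]-.51,P[...,1]-.08)<.05)&(p[...,0]-p[...,2]>50)
    Q=P[y];print('yellow',len(Q),Q.mean(0).round(4),rect(Q))
    for zz in(.03,.08,.15): print('tall near route >',zz,[rect(P[(f['d']>0)&(P[...,2]>zz)&(P[...,2]<.35)&(np.abs(P[...,0]-cx)<.06)&(np.abs(P[...,1]-cy)<.06)][:, :]) if ((f['d']>0)&(P[...,2]>zz)&(P[...,2]<.35)&(np.abs(P[...,0]-cx)<.06)&(np.abs(P[...,1]-cy)<.06)).any() else None for cx,cy in((.545,-.25),(.66,-.08))])
# spindle render fit, scene
c='scene';g=np.load('pics/scene.npz')['p'].mean(2);o=np.array([332,228]);t=g[228:242,332:353]
def ren(q):
    im=np.full((t.shape[0]*S,t.shape[1]*S),43.,np.float32)
    d=lambda X,v:cv2.fillConvexPoly(im,(((projN(c,world(X/1000.,q))-o+.5)*S)*16).astype(np.int32).reshape(-1,1,2),float(v),shift=4)
    sg=[(-8,-8),(8,-8),(8,8),(-8,8)];cam=np.array([-.11,.847])
    for i in range(4):
        a,b=np.array(sg[i]),np.array(sg[(i+1)%4]);mid=(a+b)/2;n=world(np.array([[*mid,0]])/8,[0,0,q[2]])[0][:2]
        if n@(cam-q[:2])>0: d(np.array([[*a,30],[*b,30],[*b,55.],[*a,55]]),118)
    d(np.array([[*s,55.] for s in sg]),240); d(np.array([[*(np.array(s)*5/8),58.] for s in sg]),240)
    return cv2.resize(im,t.shape[::-1],interpolation=cv2.INTER_AREA)
W=np.ones(t.shape);W[11-0-1:,:]=0
best=[]
for y0 in np.arange(.35,1.0,.05):
    r=minimize(lambda d:(W*(ren([.5262+d[0]*.003,.013+d[1]*.003,y0])-t)**2).mean(),[0,0],method='Nelder-Mead',options=dict(initial_simplex=[[-.5,-.5],[1,0],[0,1]]));best.append((round(y0,2),round(r.fun),(np.array([.5262,.013])+r.x*.003).round(4)))
for b in best: print(*b)
E
```

```text
scene basket min/max pct [[0.415, -0.701, 0.045], [0.601, -0.406, 0.376]]
yellow 63 [0.5067 0.084  0.0121] (array([505.8,  84.3]), array([22.3, 33.3]), 78.1)
tall near route > 0.03 [None, (array([694.8, -71.1]), array([50.1, 59.9]), 0.1)]
tall near route > 0.08 [None, (array([695.5, -71.2]), array([50.1, 58.1]), 3.8)]
tall near route > 0.15 [None, (array([701. , -73.9]), array([46.2, 40. ]), 75.2)]
top basket min/max pct [[0.291, -0.719, 0.056], [0.749, -0.309, 0.85]]
yellow 100 [0.5093 0.088  0.0132] (array([508.9,  87.7]), array([27. , 27.2]), 87.8)
tall near route > 0.03 [(array([ 545.2, -255.8]), array([10.8,  0. ]), 177.0), (array([695.5, -76.9]), array([63.9, 47.2]), 89.0)]
tall near route > 0.08 [None, (array([695.6, -77.1]), array([63.7, 47. ]), 89.0)]
tall near route > 0.15 [None, (array([700.5, -77.3]), array([47.4, 37. ]), 89.0)]Traceback (most recent call last):
  File "<stdin>", line 23, in <module>
    res = _minimize_neldermead(fun, x0, args, callback, bounds=bounds,
                               **options)
    fxcc = func(xcc)
    fx = function(np.copy(x), *(wrapper_args + args))
  File "<stdin>", line 23, in <lambda>
  File "<stdin>", line 18, in ren
  File "<stdin>", line 13, in <lambda>
  File "fit.py", line 4, in projN
    k=m.get_calibration(c);K=np.array(k['camera_matrix']);p=X@np.array(k['R']).T+k['t'];y=p[:,:2]/p[:,2:]
ValueError: time passes only in moves, steps and waits
```

```bash
cat >> h.py <<'E'
A=.233; SEAT=np.array([.5098,.0868]); SPIN=np.array([.5267,.0130]); STAND=np.array([.5515,.2792]); KYAW=1.55
def st(): print('t',round(m.current_time(),2),'pos',np.round(m.current_ee_pos(),4),'F',np.round(m.current_force(),1),'T',np.round(m.current_ft_torque(),2),'grip',round(m.current_grip_width(),3),round(m.current_grip_force(),1),'q',np.round(m.current_qpos(),2))
E
python3 - <<'E'
from h import *
R=down(A) if True else 0
m.set_gripper(.62,35)
m.move_l([.1,-.33,.28],max_speed=.4);st()
for yw in(A,A+np.pi,A-np.pi):print(yw,m.inverse_kinematics([.545,-.252,.1],down(yw)),m.inverse_kinematics([*SEAT,.1],down(yw)))
m.move_ptp([.32,-.17,.2],down(A));st()
m.move_ptp([.545,-.252,.09],down(A));st()
m.move_l([.545,-.252,.004],max_speed=.1);st()
m.set_gripper(0,35);st()
m.move_l([.545,-.252,.09],max_speed=.2);st()
snap('scene')
p,_=snap('top');g=np.load('pics/scene.npz')['p']
u,v=proj('scene',[.545,-.252,.06]).astype(int);c=g[max(0,v-60):v+60,u-80:u+80,::-1]
cv2.imwrite('pics/g1.png',cv2.resize(c,None,fx=4,fy=4,interpolation=cv2.INTER_CUBIC))
E
```

```text
t 3.04 pos [ 0.1001 -0.3304  0.2804] F [ 0.3 -1.   0.6] T [ 0.01 -0.05 -0.02] grip 0.622 0.0 q [-1.41 -0.1   2.05  0.    1.19 -0.12]
0.233 [-5.10626435e-01  5.97465443e-01  1.62126710e+00 -4.44089210e-16
  9.22860115e-01 -7.43626435e-01] [ 7.86057870e-02  4.72678962e-01  1.84629845e+00 -4.44089210e-16
  8.22615247e-01 -1.54394213e-01]
3.374592653589793 [-5.10626435e-01  5.97465443e-01  1.62126710e+00 -4.44089210e-16
  9.22860115e-01  2.39796622e+00] None
-2.908592653589793 [-5.10626435e-01  5.97465443e-01  1.62126710e+00 -4.44089210e-16
  9.22860115e-01  2.39796622e+00] None
t 4.13 pos [ 0.32   -0.1707  0.1999] F [ 0.6  0.3 -0.3] T [-0.02 -0.01  0.02] grip 0.621 0.0 q [-0.62  0.04  2.13 -0.    0.97 -0.85]
t 5.16 pos [ 0.5444 -0.2525  0.0908] F [0.4 0.8 0.2] T [-0.    0.02  0.03] grip 0.623 0.0 q [-0.51  0.61  1.63 -0.    0.9  -0.74]
t 6.17 pos [ 0.5454 -0.2522  0.0046] F [ 0.5 -0.2  0.7] T [0.01 0.   0.02] grip 0.626 0.0 q [-0.51  0.74  1.65 -0.    0.75 -0.74]
t 6.5 pos [ 0.5453 -0.2523  0.0048] F [-1.7 -0.2  6.2] T [ 0.05  0.34 -0.04] grip 0.351 34.2 q [-0.51  0.74  1.65 -0.    0.75 -0.74]
t 7.08 pos [ 0.5446 -0.2518  0.0892] F [ 1.1  0.1 -0.9] T [ 0.03  0.07 -0.03] grip 0.353 34.6 q [-0.51  0.61  1.63  0.    0.9  -0.74]
```

View pics/g1.png

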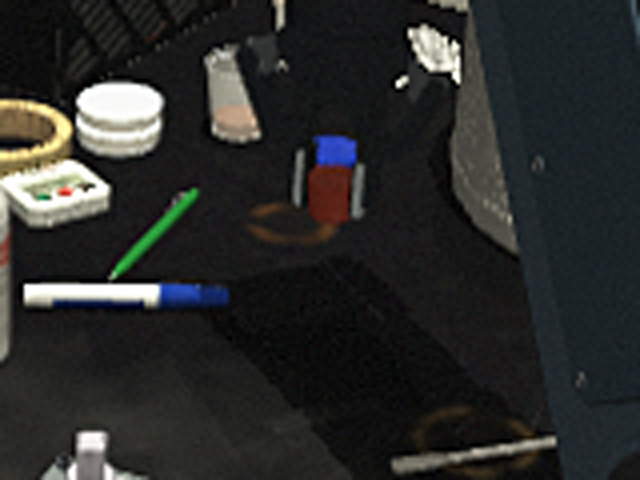

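The stopper is held upright between the fingers at (330,190). Now I take it to the vice.

```bash
python3 - <<'E'
from h import *
m.move_l([*SEAT,.11],max_speed=.3);st()
m.move_l([*SEAT,.022],max_speed=.12);st()
z=.022
while z>.0125:
    z-=.001;m.move_l([*SEAT,z],max_speed=.03)
    F=m.current_force()
    if F[2]>5 : break
st()
m.set_gripper(.6);st()
m.move_l([*SEAT,.12],max_speed=.3);st()
m.move_ptp([.45,.28,.25],down(KYAW-np.pi/2+0));st()
p,d=snap('scene');p2,d2=snap('top')
u,v=proj('scene',[*SEAT,.02]).astype(int);c=cv2.resize(p[v-50:v+35,u-55:u+55,::-1],(400,310),interpolation=cv2.INTER_CUBIC)
u,v=proj('top',[*SEAT,.02]).astype(int);c2=cv2.resize(p2[v-39:v+39,u-50:u+50,::-1],(400,310),interpolation=cv2.INTER_CUBIC)
cv2.imwrite('pics/s1.png',np.hstack([c,c2]))
E
```

```text
t 8.47 pos [0.5098 0.086  0.1098] F [-0.4 -0.7 -0.6] T [0.01 0.04 0.  ] grip 0.355 34.6 q [ 0.08  0.46  1.84 -0.    0.84 -0.16]
t 9.35 pos [0.5102 0.0867 0.0225] F [ 0.9 -0.3 -0.1] T [ 0.06 -0.02 -0.03] grip 0.354 34.6 q [ 0.08  0.61  1.87  0.    0.66 -0.15]
t 10.85 pos [0.5099 0.0867 0.0168] F [-4.2 -1.5 13.5] T [-0.19  0.73  0.01] grip 0.353 35.6 q [ 0.08  0.62  1.87 -0.    0.65 -0.15]
t 11.19 pos [0.5097 0.0868 0.0159] F [-0.6 -0.  -0.1] T [ 0.   -0.01 -0.03] grip 0.597 0.0 q [ 0.08  0.62  1.87  0.    0.65 -0.15]
t 11.69 pos [0.51   0.0868 0.1206] F [-0.2 -0.1 -0.1] T [-0.02  0.04  0.03] grip 0.604 0.0 q [ 0.08  0.44  1.83 -0.    0.87 -0.15]
t 12.64 pos [0.4499 0.2792 0.2486] F [ 0.5 -0.1  0.4] T [ 0.   -0.    0.06] grip 0.604 0.0 q [ 0.47  0.3   1.68 -0.    1.16  0.49]
```

View pics/s1.png

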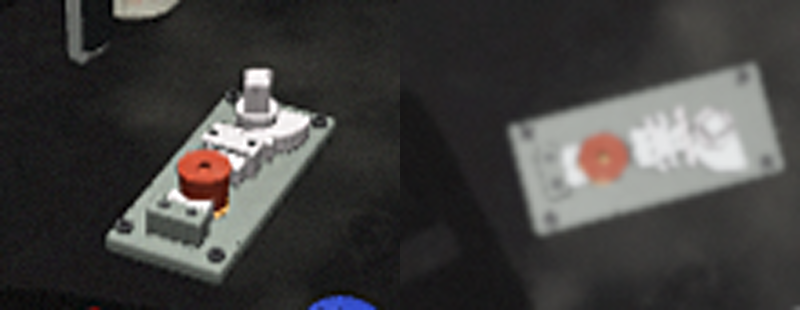

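The stopper stands upright on the seat at (605,158) in the top crop, between the open jaws. Now the key.

```bash
python3 - <<'E'
from h import *
R=down(KYAW-np.pi/2)
m.set_gripper(.5,110)
m.move_ptp([*STAND,.13],R)
m.move_l([*STAND,.051],max_speed=.12);st()
m.set_gripper(0,110);st()
m.move_l([*STAND,.061],max_speed=.08);st()
m.move_l([*STAND,.135],max_speed=.15);st()
p,d=snap('scene')
P=cloud('scene',d);ok=(d>0)&(np.hypot(P[...,0]-STAND[0],P[...,1]-STAND[1])<.06)&(P[...,2]>.03)&(P[...,2]<.2)
u,v=proj('scene',[*STAND,.1]).astype(int);c=p[max(v-60,0):v+60,u-80:u+80,::-1]
cv2.imwrite('pics/k1.png',cv2.resize(c,None,fx=4,fy=4,interpolation=cv2.INTER_CUBIC))
E
```

```text
t 14.47 pos [0.5519 0.2795 0.0519] F [ 1.1 -0.2  0.4] T [ 0.01 -0.03 -0.03] grip 0.496 0.0 q [0.39 0.69 1.59 0.   0.86 0.41]
t 14.87 pos [0.552  0.2794 0.052 ] F [-0.6  0.9  5.8] T [-0.06  0.3  -0.01] grip 0.122 108.0 q [0.39 0.69 1.59 0.   0.86 0.41]
t 15.14 pos [0.5518 0.2793 0.0616] F [-1.   0.4 -1.6] T [ 0.01 -0.03 -0.02] grip 0.125 107.6 q [ 0.39  0.68  1.59 -0.    0.88  0.41]
t 15.78 pos [0.551  0.279  0.1341] F [-0.8  0.1 -2.7] T [-0.06 -0.01 -0.  ] grip 0.128 107.6 q [0.39 0.58 1.55 0.   1.01 0.41]
```

View pics/k1.png

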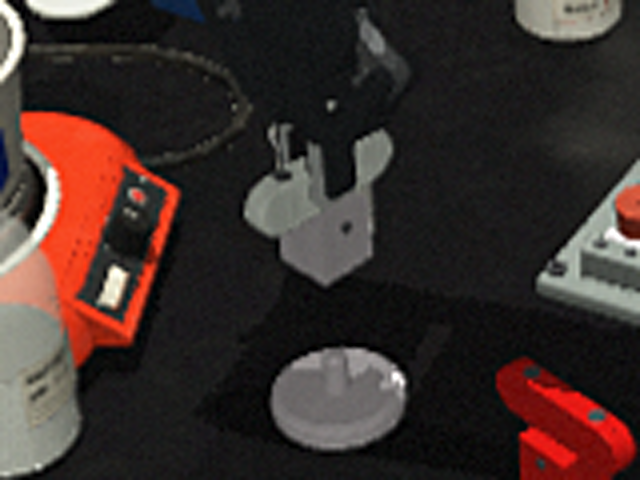

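```bash
python3 - <<'E'
from fit import *
fr=[m.grab_frame('scene') for _ in range(4)]
d=np.median([f[1] for f in fr],0);p=fr[-1][0];g=cv2.morphologyEx(p.min(2),cv2.MORPH_CLOSE,np.ones((3,3)))
np.savez('pics/scene.npz',p=p,d=d)
print('stand',fit('scene',g,lambda q:[world(cyl(34,0,12),[*q,0])],[.5515,.279],bg=40,fg=120,pad=2))
P,_=sel('scene',(.551,.279),.03,.100,.128);print(len(P))
e=m.current_ee_pos();y=m.current_tcp_rot()[:,1];yw=np.arctan2(y[1],y[0]);print(e,yw)
def res(q):
    c,s=np.cos(yw+q[2]),np.sin(yw+q[2])
    return np.abs((P[:,:2]-e[:2]-q[:2])@np.array([[c,-s],[s,c]])).max(1)-.0155
r=least_squares(res,[0,0,0],loss='soft_l1',f_scale=.001);print('key offset',r.x.round(4),np.abs(r.fun).mean())
u=projN('scene',np.array([[*STAND,.115]]))
# handle ends: points with z .135-.158
Q,_=sel('scene',(.551,.279),.06,.132,.160);print(np.percentile(Q,[1,99],0).round(4))
E
```

```text
stand (array([0.54929723, 0.28052262]), np.float64(55.98723153354479), np.float64(71.29428651239908))
278
[0.55113469 0.2790278  0.13404666] -0.020838695661069266
key offset [-0.0016  0.0001  0.0068] 0.0011511345248239235
[[0.5297 0.241  0.1323]
 [0.5629 0.3211 0.1594]]
```

```bash
cat > ins.py <<'E'
from h import *
import sys
Y0=.68
m.move_ptp([*SPIN,.14],down(Y0))
m.move_l([*SPIN,.101],max_speed=.12);st()
z=.101
while z>.0735:
    z-=.0025;m.move_l([*SPIN,z],down(Y0),max_speed=.05)
    F=m.current_force();print(round(z,4),np.round(m.current_ee_pos(),4),np.round(F,1),np.round(m.current_ft_torque(),2))
    if F[2]>12: break
st()
E
python3 ins.py
```

```text
t 17.58 pos [0.5269 0.0135 0.1011] F [ 0.3  0.7 -1.6] T [ 0.02 -0.01 -0.01] grip 0.125 107.6 q [-0.06  0.49  1.82  0.    0.84 -0.74]
0.0985 [0.527  0.013  0.0989] [-0.2 -0.6 -1.9] [ 0.02 -0.   -0.06]
0.096 [0.5267 0.013  0.096 ] [-0.2  0.  -2.9] [ 0.03 -0.01 -0.04]
0.0935 [0.527  0.0133 0.0935] [ 0.2  5.1 -1.9] [ 1.31 -0.05 -0.03]
0.091 [0.5274 0.0131 0.0908] [ 5.9  3.8 -7.1] [ 0.59 -1.37 -0.09]
0.0885 [0.5281 0.0131 0.0903] [-1.2  3.6 18.7] [ 0.65  0.23 -0.06]
t 18.83 pos [0.5281 0.0131 0.0903] F [-1.2  3.6 18.7] T [ 0.65  0.23 -0.06] grip 0.112 123.3 q [-0.06  0.5   1.82  0.    0.81 -0.74]
```

```bash
cat > ins2.py <<'E'
from h import *
c=np.array([.5280,.0137]);Y=.68;z=.0905
def go(c,Y,z): m.move_l([*c,z],down(Y),max_speed=.05);return np.array(m.current_force()),np.array(m.current_ft_torque()),np.array(m.current_ee_pos())
go(c,Y,.0925)
t0=m.current_time();n=0
while z>.0735 and m.current_time()-t0<8:
    F,T,p=go(c,Y,z-.002)
    print(round(z-.002,4),p.round(4),F.round(1),T.round(2),c.round(4),round(Y,2))
    if F[2]<12: z-=.002;n=0;c=c+np.clip(F[:2]*1e-4,-5e-4,5e-4);continue
    # comply: shift with lateral force; alternate yaw wiggle
    n+=1
    if n>6: break
    c=c+np.clip(F[:2]*1.5e-4,-8e-4,8e-4);Y=.68+[0,.06,-.06,.12,-.12,0,0][n]
    go(c,Y,z+.0005)
st()
E
python3 ins2.py
```

```text
0.0885 [0.5289 0.0134 0.0909] [-6.5  0.2 30. ] [-0.3   1.45 -0.11] [0.528  0.0137] 0.68
0.0885 [0.5284 0.0133 0.0908] [-5.4 -1.4 28.8] [-0.6   1.21 -0.14] [0.5272 0.0137] 0.74
0.0885 [0.528  0.0132 0.0907] [-1.5 -1.5 28.6] [-0.56  0.52  0.11] [0.5264 0.0135] 0.62
0.0885 [0.528  0.0132 0.0907] [-2.3 -0.1 26.6] [-0.19  0.28 -0.01] [0.5262 0.0133] 0.8
0.0885 [0.5278 0.0131 0.0907] [-1.6 -0.9 25.6] [-0.29  0.16  0.09] [0.5258 0.0133] 0.56
0.0885 [0.5276 0.013  0.0908] [-0.4 -0.3 26.6] [-0.36  0.09 -0.14] [0.5256 0.0131] 0.68
0.0885 [0.5274 0.0129 0.0907] [-0.9 -1.6 26.3] [-0.39  0.11 -0.11] [0.5255 0.0131] 0.68
t 22.59 pos [0.5274 0.0129 0.0907] F [-0.9 -1.6 26.3] T [-0.39  0.11 -0.11] grip 0.115 124.3 q [-0.06  0.5   1.83 -0.    0.81 -0.75]
```

```bash
python3 - <<'E'
from h import *
p,d=snap('scene');p2,_=snap('top')
u,v=proj('scene',[*SPIN,.06]).astype(int);c=cv2.resize(p[v-30:v+40,u-40:u+40,::-1],(480,420),interpolation=cv2.INTER_CUBIC)
u,v=proj('top',[*SPIN,.06]).astype(int);c2=cv2.resize(p2[v-35:v+35,u-40:u+13,::-1],(318,420),interpolation=cv2.INTER_CUBIC)
cv2.imwrite('pics/i1.png',np.hstack([c,c2]))
E
```

```text
(no output)
```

View pics/i1.png

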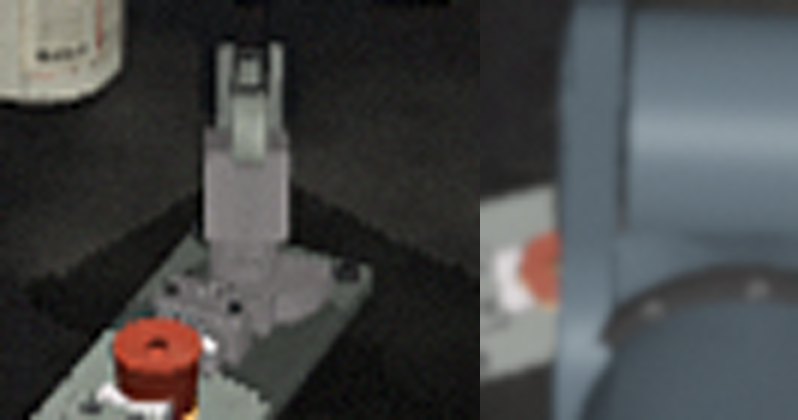

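```bash
python3 - <<'E'
from h import *
v0=int(proj('scene',[*SPIN,.06])[1]);u0=int(proj('scene',[*SPIN,.06])[0])
f=np.load('pics/scene.npz');P=cloud('scene',f['d'])
dirc=np.array([-.6365,.8342])/1.049
for zb in(.034,.038,.042,.046,.050,.054,.058):
    q=proj('scene',[*(SPIN+.0155*dirc),zb]);q2=proj('scene',[*(SPIN+.0155*dirc),zb+.034]);print(zb,'bottom row',((q-[u0-40,v0-30])*6).round(),'hubtop',((q2-[u0-40,v0-30])*6).round())
q=proj('scene',[*(SPIN+.013*dirc),.034]);print('collar front top',((q-[u0-40,v0-30])*6).round())
for v in range(v0-12,v0+20): print(v,((v-v0+30)*6),f['p'][v,u0-4:u0+6].mean(1).astype(int),P[v,u0,2].round(3),P[v,u0,:2].round(3))
E
```

```text
0.034 bottom row [240. 264.] hubtop [242. 188.]
0.038 bottom row [240. 255.] hubtop [242. 179.]
0.042 bottom row [241. 246.] hubtop [242. 170.]
0.046 bottom row [241. 237.] hubtop [242. 161.]
0.05 bottom row [241. 228.] hubtop [243. 151.]
0.054 bottom row [241. 219.] hubtop [243. 142.]
0.058 bottom row [241. 210.] hubtop [243. 133.]
collar front top [240. 260.]
220 108 [ 79 109 108 139 138 132 130 136 109 111] 0.107 [0.514 0.031]
221 114 [ 92 112 108 142 146 141 138 149 115 113] 0.106 [0.513 0.033]
222 120 [ 97 114 104 148 152 149 149 158 117 115] 0.103 [0.513 0.033]
223 126 [ 90  92  97 151 151 149 153 160 114  99] 0.102 [0.512 0.034]
224 132 [ 85  86  93 143 144 151 156 163 108  87] 0.102 [0.509 0.038]
225 138 [ 88  82  93 137 140 142 153 156 109  84] 0.102 [0.507 0.041]
226 144 [ 86  84  98 128 135 138 143 152 104  85] 0.096 [0.51  0.036]
227 150 [110 105 109 126 129 128 137 142 115 109] 0.094 [0.509 0.037]
228 156 [128 125 113 113 115 113 119 122 123 122] 0.094 [0.507 0.04 ]
229 162 [127 128 122 107 103 101 106 106 121 125] 0.076 [0.521 0.022]
230 168 [129 122 127 116 117 115 116
[... 801 characters left out ...]
]
242 240 [109 114 117 115 116 116 121 117 113 113] 0.041 [0.521 0.021]
243 246 [104 111 117 111 112 113 117 120 106 103] 0.037 [0.522 0.02 ]
244 252 [104 112 117 110 110 118 122 117 107 108] 0.033 [0.523 0.018]
245 258 [106 112 109 104 102 111 103 108 111 100] 0.033 [0.521 0.021]
246 264 [107 112 111 110 110 113 115 106 111 100] 0.032 [0.519 0.024]
247 270 [108 110 113 115 119 119 120 113 112 101] 0.03 [0.518 0.025]
248 276 [ 96 107 114 115 117 116 118 111 103 102] 0.027 [0.518 0.024]
249 282 [109 106  84 105 110 105 106 106 105 107] 0.023 [0.52  0.022]
250 288 [ 84  97  91 102 104 105 106 108 108 109] 0.024 [0.516 0.027]
251 294 [ 90 109 107 112 100 102  99 102 115  96] 0.028 [0.511 0.034]
```

The crop shows the key centred over the square with its underside at about row 240, roughly 12 mm above home, and the contact is central. That suggests a yaw mismatch, so I scan yaw, lifting clear each time.

```bash
cat > ins3.py <<'E'
from h import *
c=np.array([.5262,.0130])
def go(Y,z,v=.08): m.move_l([*c,z],down(Y),max_speed=v);return np.array(m.current_force()),np.array(m.current_ft_torque()),np.array(m.current_ee_pos())
go(.68,.097);st()
for Y in(.56,.46,.78,.88):
    go(Y,.0965)
    F,T,p=go(Y,.0885)
    y=m.current_tcp_rot()[:,1]
    print(Y,round(np.arctan2(y[1],y[0]),3),p.round(4),F.round(1),T.round(2),round(m.current_time(),2))
    if p[2]<.0897: break
    go(Y,.0965)
E
python3 ins3.py
```

```text
t 22.95 pos [0.5265 0.0131 0.097 ] F [ 5.8 -3.5  2.7] T [-1.16 -1.06 -0.01] grip 0.114 133.1 q [-0.06  0.49  1.82  0.    0.83 -0.75]
0.56 0.562 [0.5282 0.0138 0.0928] [-10.4   7.4  54.8] [1.32 2.1  0.08] 23.47
0.46 0.46 [0.5282 0.0138 0.0926] [-9.7  8.1 59.5] [1.36 2.03 0.1 ] 24.22
0.78 0.781 [0.5291 0.0121 0.0915] [-1.8 -5.  43.2] [-1.33  0.09 -0.21] 25.18
0.88 0.881 [0.5296 0.0117 0.0919] [-0.8 -8.2 47.8] [-1.71  0.25 -0.17] 25.93
```

```bash
cat > ins4.py <<'E'
from h import *
c0=np.array([.5255,.0131]);Y=.70
def go(c,Y,z,v=.1): m.move_l([*c,z],down(Y),max_speed=v);return np.array(m.current_force()),np.array(m.current_ft_torque()),np.array(m.current_ee_pos())
go(c0,Y,.0965)
go(c0,Y,.0885)
ex=np.array([np.cos(Y),np.sin(Y)]);ey=np.array([-ex[1],ex[0]])
for a,b in((0,0),(1.5,0),(0,0),(-1.5,0),(-3,0),(0,0),(0,1.5),(0,3),(0,0),(0,-1.5),(0,-3)):
    c=c0+(a*ex+b*ey)*1e-3
    F,T,p=go(c,Y,.088)
    d=p[:2]-c0;y=m.current_tcp_rot()[:,1]
    print(a,b,'at',(np.array([d@ex,d@ey])*1e3).round(2),'z',p[2].round(4),'F',np.round([F[:2]@ex,F[:2]@ey,F[2]],1),T.round(2),round(m.current_time(),2))
    if p[2]<.0893: print('IN');break
E
python3 ins4.py
```

```text
0 0 at [ 1.59 -2.5 ] z 0.0911 F [-5.1 -3.2 45.7] [-0.97  0.45  0.14] 27.02
1.5 0 at [ 2.11 -2.49] z 0.091 F [-12.2  -4.5  49.8] [-2.15  1.33  0.21] 27.27
0 0 at [ 1.51 -2.47] z 0.091 F [-5.4 -3.3 45.7] [-1.05  0.49  0.07] 27.52
-1.5 0 at [ 1.08 -2.49] z 0.0911 F [ 1.1 -1.3 42.6] [ 0.16 -0.45  0.1 ] 27.77
-3 0 at [ 0.56 -2.52] z 0.0912 F [ 8.3 -0.2 38.7] [ 1.22 -1.19  0.09] 28.02
0 0 at [ 1.63 -2.46] z 0.0911 F [-4.7 -2.1 46.6] [-1.04  0.48  0.11] 28.27
0 1.5 at [ 1.68 -1.93] z 0.0912 F [-6.3 -7.8 42.8] [-2.14 -0.12  0.09] 28.52
0 3 at [ 1.73 -1.42] z 0.0913 F [ -7.5 -13.6  41.7] [-3.29 -0.74  0.12] 28.77
0 0 at [ 1.58 -2.44] z 0.0912 F [-5.2 -0.4 48.4] [-0.97  0.57  0.17] 29.02
0 -1.5 at [ 1.56 -2.93] z 0.0911 F [-4.4  5.  50.3] [0.16 1.23 0.12] 29.27
0 -3 at [ 1.53 -3.44] z 0.0911 F [-2.1 10.9 54. ] [1.35 1.77 0.18] 29.52
```

```bash
python3 - <<'E'
from h import *
# k1 crop check: key bottom corner toward camera, at TCP z .134
e=np.array([.551,.279]);u,v=proj('scene',[*STAND,.1]).astype(int);o=np.array([u-80,max(v-60,0)])
yw=-.02
for zb in(.085,.0895,.094,.098):
    for s in((-1,1),):
        X=e+.0155*np.array([s[0]*np.cos(yw)-s[1]*np.sin(yw),s[0]*np.sin(yw)+s[1]*np.cos(yw)])
        print(zb,((proj('scene',[*X,zb])-o)*4).round(),'hub top',((proj('scene',[*X,zb+.034])-o)*4).round())
im=cv2.imread('pics/k1.png');print(im[255:310:4,327].mean(1).astype(int))
# press at current yaw: measure hub bottom again via averaged depth
fr=[m.grab_frame('scene') for _ in range(6)]
d=np.median([f[1] for f in fr],0);p=np.mean([f[0] for f in fr],0);P=cloud('scene',d);print(np.round(m.current_ee_pos(),4))
u0,v0=proj('scene',[.5275,.0129,.05]).astype(int)
for r in range(v0-14,v0+20): print(r,p[r,u0-9:u0+10].mean(1).astype(int),np.median(P[r,u0-3:u0+4],0).round(3))
print([proj('scene',[.5275+.0155*-.607,.0129+.0155*.795,z]).round(1) for z in(.034,.046,.051,.08,.085)])
print([proj('scene',[.5275+.008*-.607,.0129+.008*.795,z]).round(1) for z in(.034,.046,.051)],[proj('scene',[.5275+.012*-.607,.0129+.012*.795,z]).round(1) for z in(.034,)])
E
```

```text
0.085 [323. 296.] hub top [317. 239.]
0.0895 [322. 288.] hub top [317. 231.]
0.094 [321. 281.] hub top [316. 224.]
0.098 [321. 274.] hub top [315. 217.]
[101 100 101 100 101 103 112  93  33   5  13  15  11  13]
[0.5289 0.0115 0.0911]
221 [ 36  36  34  32  26  17  95 117  61  77 107 111 113  66  76 112  97  34
  24] [0.525 0.021 0.095]
222 [ 36  37  34  34  93  94  99 105  51  77 115 118 122  63  65  99  91  98
  39] [0.528 0.011 0.084]
223 [ 36  36  31  42 137 141 112 111  84 118 133 132 135 124 123 131 129 147
  51] [0.532 0.012 0.082]
224 [ 40  39  34  42 143 146 136 134 128 137 135 134 136 141 142 142 141 157
  53] [0.533 0.011 0.079]
225 [ 39  40  33  36 140 143 142 141 139 135 134 132 135 138 140 138 139 153
  54] [0.53  0.014 0.078]
226 [ 43  42  35  39 141 142 140 139 138 134 134 133 134 138 138 139 139 153
  56] [0.53  0.014 0.077]
227 [ 39  42  35  34 140 144 140 139 137 135 135 132 134 138 139 138 139 152
  57] [0.529 0.016 0.074]
228 [ 41  40  37  42 142 145 141 139 138 134 134 131 135 138 139 137 139 152
  61] [0.528 0.016 0.073]
229 [ 45  42  38  45 142 145 140 140 137 1
[... 2145 characters left out ...]
 111  86 107  99  97 122 103 106  84 104 108 112 112
 111] [0.517 0.03  0.026]
251 [103 103 104 117 106 107  96 109 100 115 125 109 100  89 105 108 121 120
 117] [0.512 0.033 0.027]
252 [101 103 101 101 102 105 106 112  62  63  98 106 112 110 115 100 120 121
 119] [0.507 0.044 0.03 ]
253 [113 120 114 102  97 101 103 109  37  18  76 104 111 113 117  98 118 122
 120] [0.505 0.046 0.032]
254 [121 105 112 113 119 117 111 102  86  84  98 101 107 112 118 100 124 125
 124] [0.504 0.049 0.031]
[array([341.8, 245.8]), array([341.9, 241.4]), array([341.9, 239.5]), array([342.1, 228.6]), array([342.2, 226.7])]
[array([341.8, 243.9]), array([341.9, 239.5]), array([341.9, 237.6])] [array([341.8, 244.9])]
```

```bash
python3 - <<'E'
from h import *
p,d=snap('scene')
u,v=proj('scene',[*SPIN,.08]).astype(int);c=cv2.resize(p[v-35:v+35,u-40:u+40,::-1],(640,560),interpolation=cv2.INTER_CUBIC)
cv2.imwrite('pics/i2.png',c)
E
```

```text
(no output)
```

View pics/i2.png

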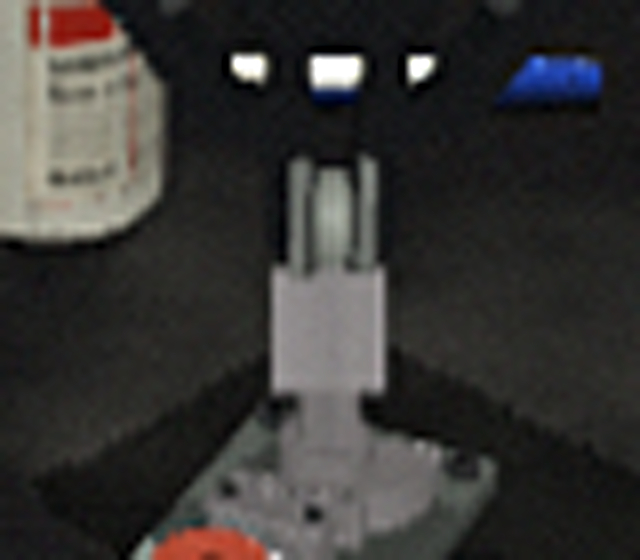

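The key has pitched about 30° in the grip: hub at (328,330), with the near handle end raised between the fingers at (333,210). The square is still face-on. I lift, measure the pitch, set the key upright on free bench and regrasp deeper.

```bash
cat > pitch.py <<'E'
from meas import *
def pitch(n=6,zr=(.055,.14)):
    fr=[m.grab_frame('scene') for _ in range(n)];d=np.median([f[1] for f in fr],0)
    np.savez('pics/scene.npz',p=fr[-1][0],d=d)
    e=np.array(m.current_ee_pos());R=np.array(m.current_tcp_rot())
    P=cloud('scene',d);P=P[d>0];L=(P-e)@R   # tool frame coords
    return L
E
python3 - <<'E'
from pitch import *
m.move_l([.527,.013,.155],down(.70),max_speed=.25)
L=pitch(6);st()
k=(np.abs(L[:,1])<.013)&(np.abs(L[:,0])<.06)&(L[:,2]>-.04)&(L[:,2]<.07)
Q=L[k];np.save('pics/L.npy',Q);print(len(Q))
for z in np.arange(-.04,.07,.004):
    s=Q[(Q[:,2]>=z)&(Q[:,2]<z+.004)]
    if len(s): print(round(z,3),len(s),np.round(np.percentile(s[:,0],[10,50,90])*1e3,1))
E
```

```text
t 30.58 pos [0.5264 0.013  0.1538] F [ 0.8  0.2 -1.9] T [ 0.04  0.04 -0.03] grip 0.111 159.2 q [-0.06  0.41  1.79  0.    0.95 -0.76]
382
-0.04 6 [ 8.6 12.6 13.2]
-0.036 19 [ 2.  12.1 13.9]
-0.032 12 [ 9.3 12.6 13.6]
-0.028 14 [ 8.  12.5 13. ]
-0.024 29 [-0.8  6.6 12.7]
-0.02 25 [ 8.1 11.1 12.8]
-0.016 22 [ 9.6 12.5 13.5]
-0.012 16 [10.  11.8 12.9]
-0.008 18 [11.2 12.5 13.8]
-0.004 12 [ 8.7 11.2 13.1]
-0.0 1 [5.7 5.7 5.7]
0.004 7 [-1.8 -0.1  3.4]
0.008 24 [-3.  -2.3  0.3]
0.012 25 [-1.5  0.1  2.3]
0.016 29 [1.3 3.  5.1]
0.02 27 [4.1 6.3 7.8]
0.024 25 [ 7.7  9.  10.3]
0.028 31 [10.  11.9 14.1]
0.032 17 [12.5 14.7 15.8]
0.036 11 [13.2 14.3 14.6]
0.048 4 [-6.7 -6.4 -5.3]
0.052 8 [-8.  -7.3 -7. ]
```

```bash
cat > setdown.py <<'E'
from h import *
phi=.615;O=np.array([.545,.193])
cd,sd=np.cos(-phi),np.sin(-phi)
R=down(np.pi/2)@np.array([[cd,0,sd],[0,1,0],[-sd,0,cd]])
off=R@np.array([.0026,0,.0449])
tcp=lambda z:np.array([*O,z])-off
print('key dir ok',(R@np.array([-np.sin(phi),0,-np.cos(phi)])).round(3),tcp(0).round(3))
print(m.inverse_kinematics(tcp(.05),R),m.inverse_kinematics(tcp(0.),R))
m.move_ptp(tcp(.06),R);st()
m.move_l(tcp(.006),max_speed=.12)
z=.006
while z>-.008:
    z-=.002;m.move_l(tcp(z),max_speed=.06)
    if m.current_force()[2]>3: break
print('z',z);st()
m.set_gripper(.5,110)
m.move_l(tcp(z)-R[:,2]*.07,max_speed=.25);st()
E
python3 setdown.py
```

```text
key dir ok [-0. -0.  1.] [0.521 0.193 0.038]
[0.37054836 0.45470218 2.12388174 4.6223972  0.2113509  0.39929085] [0.37054836 0.5729691  2.1299843  4.12204323 0.25422833 0.91280797]
t 31.96 pos [0.5218 0.1926 0.0985] F [ 0.2 -0.2 -2.1] T [-0.02  0.52 -0.05] grip 0.118 159.2 q [ 0.37  0.43  2.12 -1.54  0.21  0.28]Traceback (most recent call last):
  File "setdown.py", line 10, in <module>
    m.move_l(tcp(.006),max_speed=.12)
    ~~~~~~~~^^^^^^^^^^^^^^^^^^^^^^^^^
bench.Unreachable: the arm cannot follow that straight line within its joint ranges
```

```bash
sed -i 's/O=np.array(.*/O=np.array([.485,.196])/; s/down(np.pi\/2)/down(-np.pi\/2)/; s/^print(m.inverse.*/print(m.inverse_kinematics(tcp(.05),R));m.move_l([.5218,.1926,.12])/' setdown.py; python3 setdown.py
```

```text
key dir ok [ 0. -0.  1.] [0.509 0.196 0.038]
[0.22056826 0.81804013 1.37217162 0.12658291 1.55499928 1.74991277]
t 33.86 pos [0.5086 0.1956 0.0978] F [ 0.3 -0.9 -1.9] T [ 0.   -0.46  0.03] grip 0.111 108.1 q [0.22 0.8  1.37 0.12 1.57 1.75]
z 0.004
t 34.71 pos [0.5128 0.1961 0.0465] F [15.4 -2.7 39.2] T [-0.47  2.07  0.33] grip 0.11 114.0 q [0.22 0.88 1.37 0.13 1.49 1.74]
t 35.56 pos [0.5493 0.196  0.0993] F [-0.6 -0.2 -0.5] T [ 0.02 -0.29 -0.  ] grip 0.496 0.0 q [0.21 0.87 1.24 0.12 1.64 1.75]
```

```bash
python3 - <<'E'
from fit import *
from scipy.optimize import least_squares
fr=[m.grab_frame('scene') for _ in range(4)];d=np.median([f[1] for f in fr],0);p=fr[-1][0]
np.savez('pics/scene.npz',p=p,d=d)
P,_=sel('scene',(.485,.196),.055,.036,.066)
P=P[(P[:,2]>.055)|(P[:,2]>0)];print(len(P),np.percentile(P,[2,50,98],0).round(4))
for z0 in np.arange(0,.1,.006):
    Q,_=sel('scene',(.485,.196),.06,z0,z0+.006);print(round(z0,3),len(Q),rect(Q) if len(Q)>4 else '')
u,v=proj('scene',[.485,.196,.03]).astype(int)
cv2.imwrite('pics/b1.png',cv2.resize(p[v-45:v+35,u-50:u+50,::-1],(700,560),interpolation=cv2.INTER_CUBIC))
E
```

```text
437 [[0.4434 0.1911 0.0369]
 [0.4798 0.2023 0.0533]
 [0.5209 0.2041 0.0606]]
0.0 230 (array([488.5, 193.3]), array([114.8, 106.9]), 56.0)
0.006 58 (array([488.1, 172.7]), array([39.5, 72.2]), 10.2)
0.012 25 (array([487. , 173.9]), array([33.5, 73.8]), 5.8)
0.018 33 (array([480.6, 207.9]), array([37.2, 16.5]), 32.2)
0.024 34 (array([481. , 210.7]), array([33.1, 14.3]), 29.1)
0.03 88 (array([483.5, 207.2]), array([64.3, 12.5]), 0.6)
0.036 61 (array([484.7, 202.7]), array([ 3.4, 80.6]), 89.6)
0.042 84 (array([483.9, 202.4]), array([84.1, 12.6]), 8.9)
0.048 85 (array([482. , 203.1]), array([80. , 13.1]), 8.8)
0.054 170 (array([485.9, 210.9]), array([56.2, 77.4]), 77.9)
0.06 40 (array([483.9, 197.3]), array([12.6, 64.1]), 88.1)
0.066 0 
0.072 0 
0.078 0 
0.084 0 
0.09 0 
0.096 0
```

View pics/b1.png

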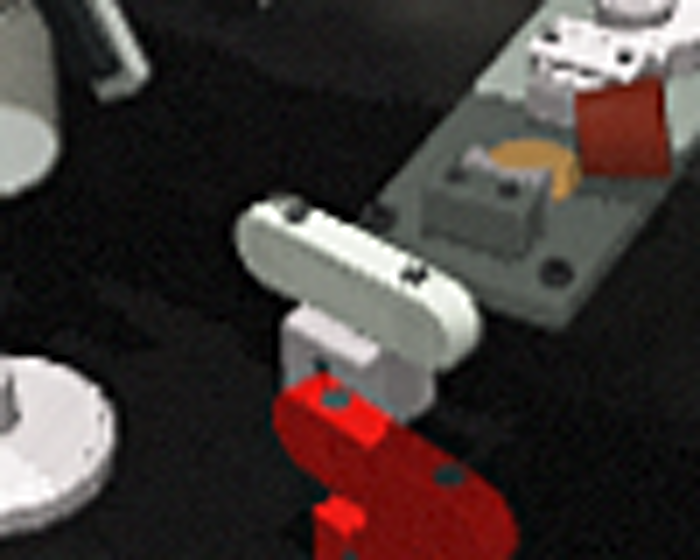

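The key stands upright on the bench at about (360,300), but the stopper at (620,130) has been knocked onto its side beside the jaw. I locate it and plan how to re-erect it.

```bash
python3 - <<'E'
from meas import *
for c in('scene','top'):
    fr=[m.grab_frame(c) for _ in range(4)];d=np.median([f[1] for f in fr],0);p=fr[-1][0];np.savez(f'pics/{c}.npz',p=p,d=d)
    P=cloud(c,d);q=p.astype(int);k=(d>0)&(q[...,0]>1.8*q[...,1])&(q[...,0]>60)&(np.abs(P[...,0]-.5)<.12)&(np.abs(P[...,1]-.04)<.11)
    Q=P[k];print(c,len(Q))
    if len(Q)<8: continue
    print(Q.mean(0).round(4),np.percentile(Q,[2,98],0).round(4).tolist(),rect(Q));print('corners',cv2.boxPoints(cv2.minAreaRect((Q[:,:2]*1000).astype(np.float32))).round(0).tolist())
    v,u=np.nonzero(k);print('pix',u.min(),u.max(),v.min(),v.max())
    for r in range(v.min(),v.max()+1): print(r,u[v==r].min(),u[v==r].max(),np.median(P[r][k[r]],0).round(3))
    hi=Q[Q[:,2]>np.percentile(Q[:,2],75)];print('high',hi.mean(0).round(4))
k=m.get_calibration('scene');print('camright',np.round(np.array(k['R'])[0],3));print(m.current_time())
E
```

```text
scene 162
[0.4808 0.0769 0.0331] [[0.468, 0.0633, 0.0188], [0.4947, 0.0869, 0.0429]] (array([482.9,  74.4]), array([28.4, 21.7]), 39.4)
corners [[465.0, 74.0], [479.0, 57.0], [501.0, 75.0], [487.0, 92.0]]
pix 334 347 256 269
256 343 345 [0.483 0.063 0.043]
257 339 346 [0.484 0.067 0.042]
258 335 346 [0.485 0.072 0.042]
259 334 346 [0.485 0.074 0.04 ]
260 334 346 [0.485 0.074 0.039]
261 334 346 [0.483 0.076 0.038]
262 335 346 [0.48  0.078 0.037]
263 334 346 [0.48  0.079 0.035]
264 335 346 [0.48  0.078 0.033]
265 335 346 [0.478 0.08  0.031]
266 335 346 [0.479 0.08  0.028]
267 335 347 [0.477 0.08  0.026]
268 335 347 [0.477 0.08  0.023]
269 335 347 [0.477 0.08  0.019]
high [0.4819 0.0702 0.0411]
top 84
[0.4865 0.067  0.0504] [[0.4712, 0.0552, 0.0346], [0.5012, 0.0798, 0.0466]] (array([512.1,  40.9]), array([ 22.8, 104. ]), 43.5)
corners [[468.0, 71.0], [540.0, -5.0], [556.0, 11.0], [485.0, 86.0]]
pix 310 366 166 261
166 366 366 [ 0.541 -0.004  0.832]Traceback (most recent call last):
  File "<stdin>", line 9, in <module>
    return umr_minimum(a, axis, None, out, keepdims, initial, where)
ValueError: zero-size array to reduction operation minimum which has no identity
```

```bash
cat > right.py <<'E'
from h import *
a=np.array([-.775,-.634,0]);a/=np.linalg.norm(a);up=np.array([0,0,1.]);C=np.array([.485,.069,.027])
def frame(z,y): return np.stack([np.cross(y,z),y,z],1)
h=np.cross(up,a)
def pick(al,s):
    z=-np.sin(al)*a-np.cos(al)*up;y=s*h;R=frame(z,y);G=C+.006*a;return G+.005*z,R
if __name__=='__main__':
    for al in(.7,.8,.9,1.0):
        for s in(1,-1):
            t,R=pick(al,s)
            f=lambda q:None if q is None else np.round(q,2)
            print(al,s,f(m.inverse_kinematics(t-R[:,2]*.05,R)),f(m.inverse_kinematics(t,R)))
E
python3 right.py
```

```text
0.7 1 [-0.33  0.48  2.33  1.71  0.58 -1.05] [-0.25  0.61  2.28  1.9   0.58 -1.18]
0.7 -1 [-0.33  0.48  2.33  1.71  0.58  2.09] [-0.25  0.61  2.28  1.9   0.58  1.96]
0.8 1 [-0.39  0.54  2.36  1.83  0.71 -1.24] [-0.29  0.65  2.3   1.99  0.71 -1.33]
0.8 -1 [-0.39  0.54  2.36  1.83  0.71  1.9 ] [-0.29  0.65  2.3   1.99  0.71  1.81]
0.9 1 [-0.45  0.61  2.39  1.89  0.85 -1.39] [-0.34  0.71  2.32  2.04  0.85 -1.44]
0.9 -1 [-0.45  0.61  2.39  1.89  0.85  1.75] [-0.34  0.71  2.32  2.04  0.85  1.7 ]
1.0 1 [-0.5   0.69  2.4   1.92  0.98 -1.52] [-0.38  0.78  2.33  2.06  0.98 -1.53]
1.0 -1 [-0.5   0.69  2.4   1.92  0.98  1.63] [-0.38  0.78  2.33  2.06  0.98  1.61]
```

```bash
cat > right2.py <<'E'
from right import *
from scipy.spatial.transform import Rotation as Rn
t1,R1=pick(.8,-1)
ax=np.cross(a,up);Rot=Rn.from_rotvec(ax/np.linalg.norm(ax)*np.pi/2).as_matrix()
R2=Rot@R1;r=R1.T@(C-.0135*a-t1);B=np.array([.425,.075,0])
t2=lambda z:B+[0,0,z]-R2@r
print((Rot@a).round(2),R2[:,2].round(2),t2(0).round(3));q=m.inverse_kinematics(t2(.04),R2);print(q)
assert q is not None
m.move_l(np.array(m.current_ee_pos())+[0,0,.07],max_speed=.3)
m.set_gripper(.46,50)
m.move_ptp(t1-R1[:,2]*.06+[0,0,.02],R1);st()
m.move_l(t1,max_speed=.15);st()
m.set_gripper(0,50);st()
m.move_l(t1+[-.02,0,.07],max_speed=.25)
m.move_ptp(t2(.05),R2);st()
np.save('pics/t2.npy',np.array([*B,0]))
E
python3 right2.py
```

```text
[-0. -0.  1.] [-0.54 -0.44 -0.72] [0.422 0.073 0.016]
[ 0.24568727  0.77760784  1.65976728 -0.30430364  1.43175399 -1.85296584]
t 38.17 pos [0.4508 0.0403 0.0856] F [-0.   0.9 -0.1] T [-0.22  0.28 -0.01] grip 0.457 0.0 q [-0.41  0.45  2.37  1.72  0.7   2.02]
t 38.83 pos [0.4825 0.0687 0.0226] F [-3.1  6.  -3.9] T [0.15 1.11 0.89] grip 0.461 3.3 q [-0.29  0.65  2.3   1.99  0.71  1.81]
t 39.08 pos [0.4839 0.0673 0.0239] F [ 0.1 -0.5  0.5] T [-0.22  0.28 -0.02] grip 0.343 49.3 q [-0.29  0.65  2.3   1.99  0.71  1.81]
t 42.79 pos [0.4222 0.0728 0.0659] F [-0.3  0.8  0.1] T [ 0.28 -0.31 -0.01] grip 0.339 49.3 q [ 0.25  0.76  1.66 -0.3   1.45 -1.86]
```

```bash
cat > right3.py <<'E'
from h import *
R=np.array(m.current_tcp_rot());p=np.array([.4222,.0728,.0659])
z=p[2]-.042;m.move_l([p[0],p[1],z],max_speed=.2)
while z>.008:
    z-=.002;m.move_l([p[0],p[1],z],max_speed=.08)
    if m.current_force()[2]>3: break
st()
m.set_gripper(.5,35)
m.move_l(np.array([p[0],p[1],z])-R[:,2]*.09,max_speed=.3)
m.move_ptp([.425,.075,.11],down(.233));st()
d=np.median([m.grab_frame('scene')[1] for _ in range(1)],0)
q,d=m.grab_frame('scene')
from fit import *
np.savez('pics/scene.npz',p=q,d=d)
P=cloud('scene',d);qi=q.astype(int)
k=(d>0)&(qi[...,0]>1.8*qi[...,1])&(qi[...,0]>60)&(np.hypot(P[...,0]-.425,P[...,1]-.075)<.05);Q=P[k]
print(len(Q),Q.mean(0).round(4),np.percentile(Q,[3,97],0).round(4).tolist())
T=Q[Q[:,2]>.023];print('top',len(T),T.mean(0).round(4),rect(T) if len(T)>4 else '')
stop=lambda q:[world(np.vstack([cyl(13.5,0,0.1),cyl(16.5,26.9,27)]),[*q,0])]
print(fit('scene',q[:,:,0],stop,[.425,.075],pad=3))
E
python3 right3.py
```

```text
t 43.65 pos [0.4224 0.0727 0.0203] F [ 0.5 -0.6  3.6] T [-0.17 -0.02  0.06] grip 0.339 49.6 q [ 0.25  0.84  1.65 -0.31  1.38 -1.84]
t 45.88 pos [0.4248 0.0749 0.1097] F [-0.  -0.6 -0.1] T [-0.   -0.04  0.05] grip 0.498 0.0 q [ 0.07  0.33  2.05 -0.    0.76 -0.17]
223 [0.418  0.0805 0.02  ] [[0.4065, 0.0638, 0.0018], [0.4332, 0.0913, 0.0284]]
top 122 [0.4205 0.0774 0.0263] (array([421.1,  76.1]), array([31.3, 30.1]), 87.4)
(array([0.42139797, 0.07582101]), np.float64(68.82901992169417), np.float64(86.15614685089723))
```

Upright again on the bench (top disc about 31 mm across at z = 26 mm). Regrasp and reseat it.

```bash
cat > s1.py <<'E'
from h import *
S=[.4228,.0757]
m.move_l([*S,.004],max_speed=.3)
m.set_gripper(0,35);st()
m.move_l([*S,.075],max_speed=.3)
m.move_l([*SEAT,.07],max_speed=.3)
m.move_l([*SEAT,.0175],max_speed=.15);st()
m.set_gripper(.55);
m.move_l([*SEAT,.10],max_speed=.35);st()
from fit import *
for c in('scene',):
    q,d=m.grab_frame(c);P=cloud(c,d);qi=q.astype(int)
    k=(d>0)&(qi[...,0]>1.8*qi[...,1])&(qi[...,0]>60)&(np.hypot(P[...,0]-SEAT[0],P[...,1]-SEAT[1])<.05);Q=P[k];T=Q[Q[:,2]>.035]
    print(c,len(Q),'top',len(T),T.mean(0).round(4),rect(T) if len(T)>4 else '')
E
python3 s1.py
```

```text
t 46.75 pos [0.4238 0.0758 0.0055] F [-2.   0.1 10.7] T [0.   0.21 0.01] grip 0.352 35.1 q [ 0.07  0.55  2.1  -0.    0.49 -0.16]
t 48.08 pos [0.5087 0.0867 0.017 ] F [-0.3  0.8 -0.4] T [ 0.06  0.01 -0.01] grip 0.354 36.1 q [ 0.08  0.62  1.88  0.    0.65 -0.15]
t 48.77 pos [0.5105 0.0869 0.1015] F [ 1.1  0.2 -0.2] T [ 0.   -0.02  0.05] grip 0.551 0.0 q [ 0.08  0.47  1.85  0.    0.82 -0.15]
scene 187 top 114 [0.5074 0.0903 0.0543] (array([516.2,  96.5]), array([55.8, 34.7]), 40.4)
```

```bash
python3 - <<'E'
from fit import *
q,d=m.grab_frame('scene');P=cloud('scene',d);qi=q.astype(int)
k=(d>0)&(qi[...,0]>1.8*qi[...,1])&(qi[...,0]>60)&(np.hypot(P[...,0]-SEAT[0],P[...,1]-SEAT[1])<.05);Q=P[k]
print(np.histogram(Q[:,2],np.arange(0,.13,.01)))
T=Q[(Q[:,2]>.034)&(Q[:,2]<.045)];print('top',len(T),T.mean(0).round(4),rect(T)); T=Q[Q[:,2]>.05];print(len(T),T.mean(0).round(4) if len(T) else '')
E
```

```text
(array([  0,  10,  41, 117,  12,   0,   0,   0,   0,   0,   0,   0]), array([0.  , 0.01, 0.02, 0.03, 0.04, 0.05, 0.06, 0.07, 0.08, 0.09, 0.1 ,
       0.11, 0.12]))
top 109 [0.5051 0.0889 0.0382] (array([506.1,  87.1]), array([28. , 32.1]), 38.4)
16 [0.5337 0.1148 0.2759]
```

```bash
cat > k2.py <<'E'
from h import *
K=[.485,.197]
m.set_gripper(.45,120)
m.move_ptp([*K,.085],down(np.pi/2))
m.move_l([*K,.0375],max_speed=.15)
m.set_gripper(0,120);st()
m.move_l([*K,.095],max_speed=.25)
from meas import *
c=np.array([.5272,.0130]);Y=.66
m.move_ptp([*c,.11],down(Y));st()
z=.098;fail=0
while z>.0715:
    m.move_l([*c,z],down(Y),max_speed=.08)
    F=np.array(m.current_force());p=np.array(m.current_ee_pos());print(round(z,4),p.round(4),F.round(1),np.round(m.current_ft_torque(),2),round(m.current_time(),2))
    if F[2]>14 or np.hypot(*F[:2])>14: break
    c=c+np.clip(F[:2]*2e-4,-1e-3,1e-3);z-=.0045 if z>.076 else .002
E
python3 k2.py
```

```text
t 50.98 pos [0.4856 0.1971 0.0386] F [-1.2 -1.1  5.9] T [-0.17  0.15  0.02] grip 0.123 117.4 q [ 0.3   0.59  1.85 -0.    0.7  -1.27]
t 52.15 pos [0.5266 0.0135 0.1091] F [ 0.2  0.4 -1.5] T [ 0.07 -0.04  0.01] grip 0.12 117.3 q [-0.06  0.47  1.82  0.    0.86 -0.73]
0.098 [0.5267 0.014  0.0973] [-0.2  0.2 -1.4] [ 0.01 -0.02  0.  ] 52.45
0.0935 [0.5271 0.0133 0.0934] [-0.8 -1.2 -0.5] [ 0.03  0.14 -0.06] 52.7
0.089 [0.5272 0.0133 0.0886] [ 2.6  5.2 -6.9] [ 1.06 -0.61  0.07] 52.95
0.0845 [0.5274 0.0138 0.0839] [ 2.3  2.  -5.9] [ 0.27 -0.35 -0.02] 53.2
0.08 [0.5275 0.014  0.0794] [-0.3 -2.  -6.1] [-0.24  0.11  0.12] 53.45
0.0755 [0.5275 0.0139 0.0751] [-1.1 -0.1 -5.4] [0.14 0.34 0.11] 53.7
0.0735 [0.5276 0.0139 0.0736] [-3.2  1.7  0.8] [0.18 0.68 0.1 ] 53.95
```

```bash
cat > turn.py <<'E'
from h import *
c=np.array([.5276,.0139]);A=.233
m.move_l([*c,.0715],max_speed=.1);st()
for g in(.7,1.1):
    try: m.move_l([*c,.0718],down(A-g),max_speed=.15)
    except m.Unreachable as e: print(e);m.move_ptp([*c,.0718],down(A-g))
    print(g,np.round(m.current_force(),1),np.round(m.current_ft_torque(),2),np.round(m.current_ee_pos(),4),round(m.current_time(),2))
y=m.current_tcp_rot()[:,1];print('angle',A-np.arctan2(y[1],y[0]))
E
python3 turn.py
```

```text
t 54.2 pos [0.5277 0.0139 0.0725] F [-7.7  0.1 14.8] T [0.12 1.5  0.1 ] grip 0.119 120.4 q [-0.06  0.53  1.83 -0.    0.78 -0.72]
0.7 [-2.8  0.6  7.1] [-0.05  0.44  0.04] [0.5284 0.0138 0.0725] 55.48
1.1 [-1.3 -0.9  5.5] [-0.36  0.25  0.43] [0.5286 0.0136 0.0725] 56.02
angle 1.0991497546761753
```

```bash
cat > ret.py <<'E'
from h import *
c=np.array([.5280,.0138]);A=.233
m.move_l([*c,.0718],down(A-1.17),max_speed=.15);print(np.round(m.current_ft_torque(),2))
m.move_l([*c,.0735],down(A-1.11),max_speed=.15)
m.move_l([*c,.112],max_speed=.2);st()
S=[.5515,.2798];Y=A-1.11
m.move_ptp([*S,.092],down(Y));st()
m.move_l([*S,.056],max_speed=.15);st()
E
python3 ret.py
```

```text
[-0.37  0.57  0.73]
t 56.87 pos [0.5284 0.0138 0.1123] F [ 0.5 -1.3 -1.8] T [0.03 0.08 0.02] grip 0.121 124.0 q [-0.06  0.47  1.81  0.    0.86  0.82]
t 57.91 pos [0.5515 0.2786 0.0917] F [-0.7 -0.2 -2.6] T [ 0.05 -0.02  0.03] grip 0.121 124.0 q [ 0.39  0.64  1.57 -0.    0.93  1.27]
t 58.3 pos [0.5516 0.2788 0.0559] F [ 0.2 -0.3 -1.1] T [-0.04 -0.04 -0.  ] grip 0.123 124.0 q [ 0.39  0.69  1.59 -0.    0.87  1.27]
```

```bash
python3 - <<'E'
from h import *
S=[.5515,.2795]
m.move_l([*S,.0502],max_speed=.06);st()
m.set_gripper(.4);
m.move_l([*S,.11],max_speed=.3);st()
from meas import *
q,d=m.grab_frame('scene');np.savez('pics/scene.npz',p=q,d=d);P=cloud('scene',d);qi=q.astype(int)
K,_=sel('scene',S,.05,.05,.085);print('key top',np.percentile(K[:,2],[50,95,99]).round(4),rect(K))
k=(d>0)&(qi[...,0]>1.8*qi[...,1])&(qi[...,0]>60)&(np.hypot(P[...,0]-SEAT[0],P[...,1]-SEAT[1])<.05);T=P[k];T=T[(T[:,2]>.034)&(T[:,2]<.046)];print('stopper',len(T),T.mean(0).round(4),rect(T))
E
```

```text
t 58.55 pos [0.5518 0.2793 0.0507] F [ 0.5 -0.2 -0.2] T [-0.07 -0.17  0.02] grip 0.117 124.1 q [ 0.39  0.7   1.59 -0.    0.86  1.27]
t 59.26 pos [0.5521 0.2798 0.1116] F [ 0.1  0.6 -0.9] T [0.01 0.01 0.02] grip 0.403 0.0 q [0.39 0.61 1.56 0.   0.97 1.27]
key top [0.0648 0.0726 0.0737] (array([546.6, 281.1]), array([82.4, 21.7]), 42.7)
stopper 113 [0.5045 0.0934 0.0379] (array([506.8,  93.4]), array([30.5, 32.2]), 80.8)
```

```bash
python3 -c "
from h import *
print(m.sign_off())"
```

```text
the job is handed in; nothing more can be done
None
```

The job is handed in at about 59 s: the stopper is upright and clamped in the vice, and the key is back down on its stand. On the first attempt the key tilted in the grip; while I set it on the bench to regrasp it, the stopper was knocked over and I had to stand it back up before clamping. I did not check the bystanders at the end.

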